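Clamp a specimen jar in a cam-lever bench clamp

TASK

Fix the yellow-lidded jar upright in the blue cam-lever clamp, so that its lid can be unscrewed later. The clamp stands locked with its jaws too close together: flip the red lever up to free the sliding jaw, draw the jaw back, stand the jar on the rail between the jaws, push the jaw firmly up to the jar so that the jar sits home in the white V and the sprung jaw face is pressed in, and flip the lever back down to lock it. Do not knock the jar over, and leave the beaker where it stands.

Things in the scene. Friction and masses are not known exactly. Their poses are not given: they have to be found in the camera images.
- clamp: Bench clamp fixed to the worktop: aluminium rail 64 wide, 200 long, top at z = 20 mm. Origin on the worktop under the rail's middle; y along the rail to the fixed jaw, z up; the locked lever points to -x, nearer the robot. Blue fixed jaw: y = 64 to 102, 72 wide, top z = 56 mm, with a white upright 90 degree V groove open to -y (mouth 52 wide at y = 64, bottom at y = 90 mm)
- seat (a point): point on the rail's top where the centre of the jar's underside lies when the jar sits home in the V: clamp frame (0, 58.6, 20) mm
- jaw (a joint): position of the sliding jaw (m): 0 = closed, grows to the clamp's -y as it opens, 0.062 = fully open. Its face lies at clamp y = 60 mm minus this and meets a jar home in the V at 0.0236. Slides stiffly (4 N) when free, held by the cam when locked. The face is sprung: it gives up to 6 mm (0.8 N per mm)
- jaw_face: sprung face plate of the sliding jaw with a black rubber lining, 62 mm wide, 31 mm high (z = 24 to 55 mm over the worktop), 8 mm thick. Origin at the middle of its front (the side to the jar)
- jaw_grip (a point): middle of the top of the sliding jaw's blue block, 56 mm over the worktop; the block is 62 mm wide across the rail (x) and 14 mm thick (y); its sprung face stands 23 mm in front of this point (to +y)
- lever (a joint): angle of the cam lever on the sliding jaw (rad): 0 = locked (pointing to the clamp's -x and 30 degrees up), grows as it is lifted, 1.31 = free (15 degrees past upright). The cam lets go of the rail above about 0.55. Turning it takes about 5 N at the grip; it stays where it is left
- lever_pivot (a point): the lever's hinge axis (along the clamp's y), 48 mm over the worktop, middle of the lever's width
- lever_grip (a point): middle of the red lever grip, 78 mm from the pivot; the grip is 14 mm wide (along the clamp's y), 14 mm thick and reaches from 52 to 100 mm from the pivot
- jar: clear specimen jar with cotton wool inside and a yellow lid, 59 mm high; body 44 mm across, lid 51 mm across and about 12 mm high. Origin at the centre of its underside, z up. It is held by the lid, whose firm rim lies 57 mm above the underside. It starts on the worktop beyond the clamp
- beaker: small glass beaker, 55 mm across, 68 mm high, a bystander beyond the clamp. Origin at the centre of its underside
Not all that is in view belongs to the job. Leave any orange or turquoise look-alike of the jar alone.

How it is judged:
By the outcome, as a careful person would: the job done as asked, in the order asked, and still so for the second after the job is handed in, with the robot touching nothing.
It also fails if it takes over 72 s, if anything falls off the work surface, if the arm or the gripper's body presses on something with over 40 N, if the wrist force passes 120 N, or if a joint passes its speed limit or range.

ROBOT

A 7-joint arm with a two-finger parallel gripper is mounted at the origin on the work surface; the furniture and walls round the work are solid. World frame = base frame: x ahead of the robot, y to its left, z up, the work surface at z = 0. Lengths are in m, angles in rad, forces in N, time in s.
With the tool pointing down it reaches from about 0.425 to 0.925 m from the base axis. Payload 6.8 kg.
Tool frame: the origin (TCP) lies midway between the tips of the shut fingers; the grasp point (between the pads) lies 19 mm behind it (r.grip_depth is the distance from the TCP to the grasp point, in m); z points along the fingers, y is the line along which they close (so a half turn about z gives the same grasp; the last joint's range is limited). The gripper opens to 85 mm and grips with 20 to 120 N. Pads are 22 mm wide; open, the fingers measure 114 mm over their backs; the gripper's body (76 mm by 85 mm) begins 54 mm behind the grasp point. The pads swing forward as they close: fully open they stand 13 mm farther back than shut.
Start: joints at [1.064, 0.477, 0.022, 1.555, -0.011, 1.109, -0.083], TCP at [0.262, -0.622, 0.206] pointing down, gripper open.
Joint ranges: [-2.96, 2.96], [-0.34, 2.1], [-1.41, 1.46], [0.24, 2.44], [-1.37, 4.51], [0.17, 1.92], [-2.96, 2.96]. Speed limits (rad/s): [2.39, 2.39, 3.14, 3.14, 3.14, 3.14, 3.14].

INTERFACE

Orientations are given as a rotation vector (axis times angle).
In Python, from bench import telemetry, grab_frame, calibration, order, silhouettes, r gives the robot as it stands.
- The arm moves only by the tool apply_moves, never from a script. Its argument "moves" is a list of rows, each a list of 7 numbers: the turn, a rotation vector about the tool's x, y, z scaled (see below), then the shift along the tool's x, y, z scaled (see below), then the opening, from -1 (shut) to 1 (fully open). A call has exactly 8 rows; each row shifts and turns the commanded pose from where the row before left it, along the tool's axes as they then stand; what a row does not reach is not made up. The controller multiplies each number of a shift by 1000 mm and each number of a turn by 6 degrees. A row lasts 1/12 s, in which the tool goes at most 41.7 mm and 7.16 degrees, less where a joint would pass 70% of its speed; a pose out of reach is approached as far as the arm can. A call with a number of a shift or a turn outside -1 to 1 is refused whole. A call with a gripper value outside its range is refused whole. The fingers move at their own pace and stop on an object; "grip_force" is the grip in N (left out, the last holds). Time passes only in rows, so rows that do not move let the fingers close, or fill a call up. It gives the time, the measured TCP pose, the force, the opening and the grip force at its end, in the units of the state.
- telemetry.get_obs(): the state, without advancing time (a new reading comes with each control period).
- grab_frame(name): name is "scene" or "top"; returns the picture (480x640x3 uint8, blue, green, red); there is no depth.
- calibration(name): a dict with "fx", "fy", "cx", "cy" (pixels), "k1" (the pictures are not rectified: a ray, as slopes to the right and down, at radius r is drawn at 1 + k1 r^2 times it, then the intrinsics apply), "world_from_camera" (4x4, takes a point from camera to world coordinates). Camera axes: x right, y down, z forward; pixel columns grow to the right and rows downward; lengths in m; the calibration is good to about 2 mm. A picture is of the moment at which its call begins. calibration takes no time and is no camera call.
- order.hand_in(): hands the job in; it is judged then, once.
Trained networks look in the newest picture that a camera, given by its name, has taken for a name from the list of things; names that differ only in an ending like _2 or _b are one class to them, and where a whole thing is asked for, a point or a joint stands for the part that bears it (a point fixed in the world has none). Each returns a list of dicts, best first, with "p" (0 to 1); they miss things now and then, are a little off and sometimes report something else, mostly with a low value. They report only what shows in the picture. A call takes as long as a camera call. They do not tell look-alikes from the thing itself.
- silhouettes(thing, camera): "mask" (480x640 bool, what is visible of it) and "extent" ([centre column, centre row, width, height] in pixels, round what is visible of it).
The state is a dict: "clock": time; "joints": joint angles; "qvel": joint speeds; "tau": joint torques, N m; "tcp_pos": TCP position; "orientation": TCP orientation; "contact_force": force on the tool from outside, world axes, zero at the start; "moment": the same for the moment, N m; "grip_width": finger opening in m; "gripper_force": force on a finger pad.
Only numpy, scipy, OpenCV 4.12 (cv2) and the standard library are available. Lean on these libraries where they do the work, as an engineer would, in place of code of your own. Each camera call takes 0.05 s, during which the arm holds its last target. There are 200 camera calls.

## Working session

There is one attempt and no reset: what is moved stays moved. The work goes in short steps, Python scripts to look and compute and a tool call to move; the robot and the scene stay as the last step left them, time stands still between calls to the robot, and variables do not carry over. Pictures are saved under pics/ and viewed, at most 10 in all, crops included, and the job is handed in when it is done.

Besides the shell and the picture viewer there is one more tool, called after ">>>" as name(argument=value, ...), one argument or row to a line, values as JSON. apply_moves: Moves the arm, as the interface text tells. Its arguments: {"type":"object","properties":{"moves":{"type":"array"},"grip_force":{"type":"number"}},"required":["moves"]}

```bash
mkdir -p pics; ls; cat > h.py <<'E'
import numpy as np,cv2
from scipy.spatial.transform import Rotation as R
from bench import telemetry, grab_frame, calibration, order, silhouettes, r
def ray(cam,u,v):
    c=calibration(cam);x=(u-c["cx"])/c["fx"];y=(v-c["cy"])/c["fy"];a,b=x,y
    for _ in range(20):
        s=1+c["k1"]*(a*a+b*b);a,b=x/s,y/s
    T=np.array(c["world_from_camera"]);return T[:3,3],T[:3,:3]@np.array([a,b,1.])
def atz(cam,u,v,z):
    o,d=ray(cam,u,v);return o+d*(z-o[2])/d[2]
def proj(cam,p):
    c=calibration(cam);T=np.linalg.inv(np.array(c["world_from_camera"]));q=T[:3,:3]@np.array(p)+T[:3,3]
    a,b=q[:2]/q[2];s=1+c["k1"]*(a*a+b*b);return np.array([c["fx"]*a*s+c["cx"],c["fy"]*b*s+c["cy"]])
E
python3 - <<'E'
from h import *
o=telemetry.get_obs();print({k:np.round(v,3) for k,v in o.items()})
a=grab_frame("scene");b=grab_frame("top")
cv2.imwrite("pics/s0.png",a);cv2.imwrite("pics/t0.png",b)
for c in("scene","top"):
  T=np.array(calibration(c)["world_from_camera"]);print(c,T.round(3).tolist(),calibration(c)["fx"])
  for n in("clamp","jaw_face","lever","jar","beaker"):
    for s in silhouettes(n,c)[:4]:print(c,n,round(s["p"],2),np.round(s["extent"],1))
E
```

```text
pics
{'clock': np.float64(0.0), 'joints': array([ 1.064,  0.478,  0.022,  1.556, -0.011,  1.109, -0.083]), 'qvel': array([-0.001, -0.002, -0.002, -0.001,  0.002, -0.   , -0.001]), 'tau': array([-1.0000e-03, -5.9646e+01,  1.6070e+00, -2.8121e+01,  1.2000e-02,
        9.0000e-03,  0.0000e+00]), 'tcp_pos': array([ 0.262, -0.621,  0.205]), 'orientation': array([-3.078e+00, -6.220e-01,  1.000e-03]), 'contact_force': array([-0.833, -0.748, -0.467]), 'moment': array([ 0.011, -0.009,  0.025]), 'gripper_force': np.float64(0.0), 'grip_width': np.float64(0.086)}
scene [[0.896, -0.211, 0.392, 0.216], [-0.445, -0.424, 0.789, -0.883], [0.0, -0.881, -0.474, 0.474], [0.0, 0.0, 0.0, 1.0]] 482.4642068690656
scene clamp 0.79 [288.4 296.  131.1  92.6]
scene jaw_face 0.85 [317.7 289.9  28.8  36. ]
scene jar 0.76 [402.6 246.1  25.3  38.2]
scene jar 0.62 [384.8 273.9  30.9  42.7]
scene jar 0.61 [352.6 216.4  23.1  32.7]
scene beaker 0.76 [349.2 239.5  25.6  43. ]
top [[-0.01, -0.991, 0.135, 0.424], [-1.0, 0.01, -0.008, -0.194], [0.006, -0.135, -0.991, 0.905], [0.0, 0.0, 0.0, 1.0]] 480.2631466950016
top clamp 0.78 [391.5 286.8  82.7 122. ]
top jaw_face 0.63 [388.6 261.8  35.   12.3]
top lever 0.92 [377.1 296.8  50.4  20.2]
top jar 0.96 [386.4 192.5  25.9  25.6]
top jar 0.94 [351.6 154.1  27.5  37.6]
top jar 0.63 [271.2 162.9  27.   36.9]
top beaker 0.81 [315.8 198.1  27.4  41.9]
top beaker 0.63 [388.2 260.9  37.5  14.4]
```

View pics/s0.png

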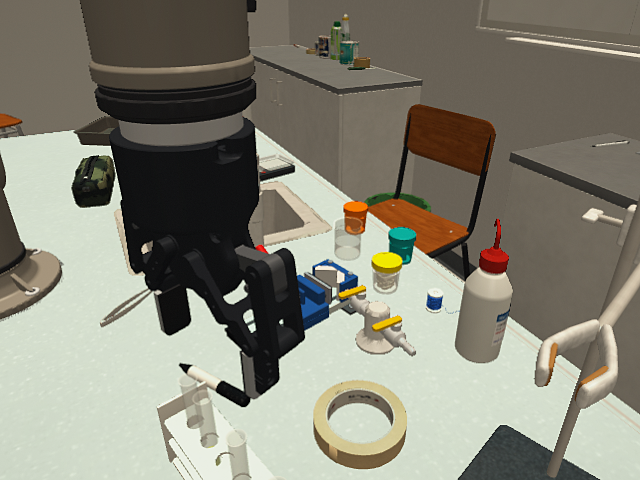

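View pics/t0.png

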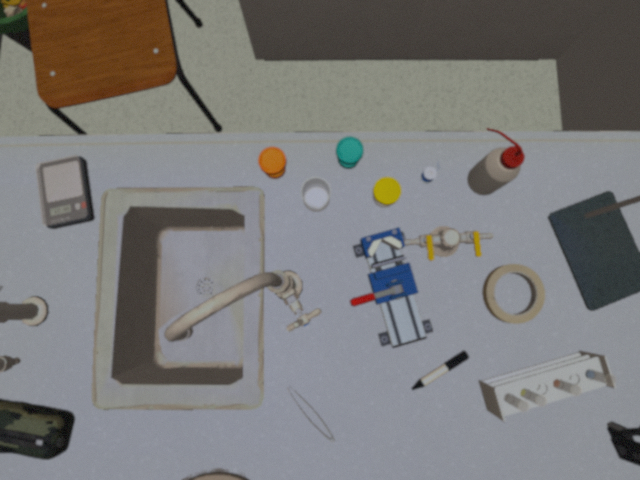

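Candidates for the jar in the top view are yellow (386,192), turquoise (350,152) and orange (272,161), with the clear beaker at (316,195). The yellow lid is the one I want. The clamp is at about (391,287) with the red lever pointing left, and a gas tap stands beside it at (448,238). I'll check this in one close crop.

```bash
python3 - <<'E'
import cv2
b=cv2.imread("pics/t0.png")[170:355,335:500]
b=cv2.resize(b,None,fx=3.2,fy=3.2,interpolation=cv2.INTER_CUBIC);cv2.imwrite("pics/t0c.png",b);print(b.shape)
E
```

```text
(592, 528, 3)
```

View pics/t0c.png

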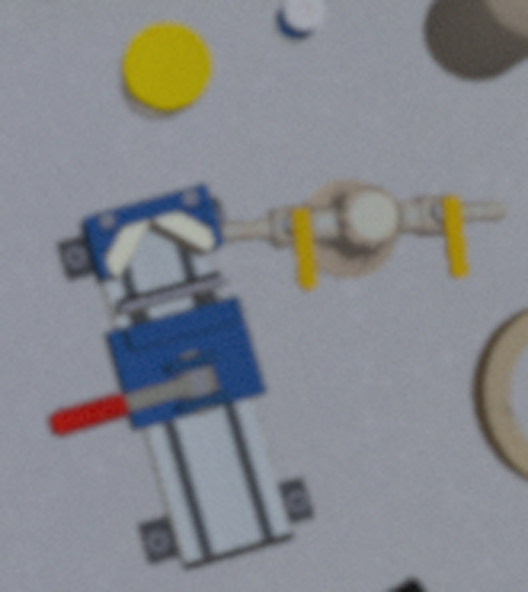

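The crop shows a yellow lid centred at about (387.5,190.6) in the full picture. The rail's near corners are at about (393,347) and (426,338), and the lever grip is to the left at (363,300).

```bash
python3 - <<'E'
from h import *
from scipy.optimize import least_squares
px=lambda x,y:np.array([335+(x+.5)/3.2-.5,170+(y+.5)/3.2-.5])
M=[((186,566),(-32,-100,20)),((292,537),(32,-100,20)),((84,218),(-36,102,56)),((207,184),(36,102,56)),((220,245),(36,64,56)),((103,280),(-36,64,56))]
W=lambda p,c:np.r_[p[:2]+R.from_euler('z',p[2]).as_matrix()[:2,:2]@(np.array(c[:2])/1000),c[2]/1000]
f=lambda p:np.concatenate([proj("top",W(p,c))-px(*q) for q,c in M])
s=least_squares(f,[.65,-.3,-1.5],x_scale=[.01,.01,.1]);p=s.x;print(p,np.degrees(p[2]),s.fun.reshape(-1,2).round(1).tolist())
np.save("clamp.npy",p)
# block rear corners (top z=56): jaw
Ci=lambda w:1000*(R.from_euler('z',p[2]).as_matrix()[:2,:2].T@(w[:2]-p[:2]))
for n,q,z in(("blk rear left",(133,427),.056),("blk rear right",(265,390),.056),("blk front l",(108,335),.056),("face l",(120,308),.055),("face r",(228,280),.055),("grip end",(52,423),.098),("grip start",(127,402),.074)):
  print(n,Ci(atz("top",*px(*q),z)).round(1))
b=cv2.imread("pics/t0.png");h=cv2.cvtColor(b,cv2.COLOR_BGR2HSV)
m=cv2.inRange(h,(22,120,100),(35,255,255));m[:170]=0;m[210:]=0;m[:,:365]=0;m[:,410:]=0
ys,xs=np.nonzero(m);print("lid px",xs.mean(),ys.mean(),len(xs),"jar",atz("top",xs.mean(),ys.mean(),.057), "clamp",Ci(atz("top",xs.mean(),ys.mean(),.057)))
print("scene jar foot",atz("scene",386,292,0),"lid",atz("scene",386.5,261,.059))
# tap top: top cam vs scene
o1,d1=ray("top",*px(372,216));o2,d2=ray("scene",375,312)
A=np.c_[d1,-d2];t=np.linalg.lstsq(A,o2-o1,rcond=None)[0];print("tap",o1+d1*t[0],o2+d2*t[1])
S=silhouettes("beaker","top")[0];print("beaker",atz("top",315.8,195,.06))
for n,c in(("seat",(0,58.6,20)),):print(n,W(p,c))
o=telemetry.get_obs();print(R.from_rotvec(o["orientation"]).as_matrix().round(3))
E
```

```text
[ 0.44281788 -0.32106268 -1.3069821 ] -74.88455797916062 [[-0.6, -0.3], [-0.0, -1.1], [-0.5, -0.1], [-0.3, -0.3], [1.8, 1.0], [-0.4, 0.9]]
blk rear left [-41.7 -16.6]
blk rear right [ 34.1 -17. ]
blk front l [-40.7  35.5]
face l [-30.  48.]
face r [32.2 46.6]
grip end [-86.   -1.5]
grip start [-42.9  -2.2]
lid px 386.7189097103918 190.54344122657582 587 jar [ 0.61709966 -0.30887694  0.057     ] clamp [ 33.68240069 171.42965597]
scene jar foot [ 0.61092253 -0.32211833  0.        ] lid [ 0.61090866 -0.31711131  0.059     ]
tap [ 0.53135054 -0.42228375  0.05465155] [ 0.52573754 -0.41978468  0.05327108]
beaker [ 0.60933409 -0.18072785  0.06      ]
seat [ 0.49939046 -0.30578187  0.02      ]
[[ 0.922  0.388 -0.   ]
 [ 0.388 -0.922 -0.   ]
 [-0.     0.    -1.   ]]
```

```bash
cat >> h.py <<'E'
p=np.load("clamp.npy");C2=R.from_euler('z',p[2]).as_matrix()
W=lambda x,y,z:np.r_[p[:2],0]+C2@(np.array([x,y,z])/1000)
Ci=lambda w:1000*C2.T@(np.array(w)-np.r_[p[:2],0])
def plan(tgt,yaw,n):
    "rows to world TCP tgt, tool y at clamp-relative angle yaw (deg), tool down"
    o=telemetry.get_obs();Q=R.from_rotvec(o["orientation"]);a=np.array(o["tcp_pos"])
    ty=C2@np.array([np.cos(np.radians(yaw)),np.sin(np.radians(yaw)),0]);tz=np.array([0,0,-1.])
    G=R.from_matrix(np.c_[np.cross(ty,tz),ty,tz]);v=(Q.inv()*G).as_rotvec()
    for i in range(n):
        q=Q*R.from_rotvec(v*i/n);print(np.r_[np.degrees(v)/n/6,q.inv().apply((tgt-a)/n)].round(3).tolist())
def where():
    o=telemetry.get_obs();m=R.from_rotvec(o["orientation"]).as_matrix()
    print("t",round(float(o["clock"]),2),"tcp clamp",Ci(o["tcp_pos"]).round(1),"tooly ang",np.degrees(np.arctan2(*(C2.T@m[:,1])[[1,0]])).round(1),"tilt",(m[:2,2]).round(3),"F clamp",(C2.T@np.array(o["contact_force"])).round(1),"w",round(float(o["grip_width"]),4),"gf",float(o["gripper_force"]))
E
python3 - <<'E'
from h import *
b=cv2.imread("pics/s0.png");m=cv2.inRange(cv2.cvtColor(b,cv2.COLOR_BGR2HSV),(22,120,90),(35,255,255));m[:245]=0;m[280:]=0;m[:,:368]=0;m[:,405:]=0
ys,xs=np.nonzero(m);print("scene lid",xs.min(),xs.max(),ys.min(),ys.max(),(xs.min()+xs.max())/2)
top=np.array([.617,-.309,.057])
print(atz("scene",(xs.min()+xs.max())/2,(ys.min()+ys.max())/2,.052),proj("scene",(.617,-.309,.059)),proj("scene",(.617,-.309,.047)))
# lever check in scene/top
for c in((-67.5,-2,87),(-86.6,-2,98)):print("lever",W(*c),proj("top",W(*c)),proj("scene",W(*c)))
where();plan(W(-67.5,-2,180),90,16)
E
```

```text
scene lid 372 401 252 273 386.5
[ 0.61493514 -0.31165207  0.052     ] [386.93353647 257.89179269] [386.49682067 264.01206484]
lever [ 0.42328546 -0.25641955  0.087     ] [361.12946941 299.07586963] [265.61986765 255.39719379]
lever [ 0.41830485 -0.23798036  0.098     ] [350.63086453 302.21333428] [258.21697691 244.83271056]
t 0.65 tcp clamp [ 243.4 -252.9  205.6] tooly ang 7.7 tilt [-0. -0.] F clamp [ 0.1  0.5 -0.1] w 0.0853 gf 0.0
[-0.0, 0.0, -0.857, 0.018, -0.017, 0.002]
[-0.0, 0.0, -0.857, 0.02, -0.015, 0.002]
[-0.0, 0.0, -0.857, 0.021, -0.014, 0.002]
[-0.0, 0.0, -0.857, 0.022, -0.012, 0.002]
[-0.0, 0.0, -0.857, 0.023, -0.01, 0.002]
[-0.0, 0.0, -0.857, 0.024, -0.008, 0.002]
[-0.0, 0.0, -0.857, 0.024, -0.005, 0.002]
[-0.0, 0.0, -0.857, 0.025, -0.003, 0.002]
[-0.0, 0.0, -0.857, 0.025, -0.001, 0.002]
[-0.0, 0.0, -0.857, 0.025, 0.001, 0.002]
[-0.0, 0.0, -0.857, 0.025, 0.003, 0.002]
[-0.0, 0.0, -0.857, 0.024, 0.006, 0.002]
[-0.0, 0.0, -0.857, 0.024, 0.008, 0.002]
[-0.0, 0.0, -0.857, 0.023, 0.01, 0.002]
[-0.0, 0.0, -0.857, 0.022, 0.012, 0.002]
[-0.0, 0.0, -0.857, 0.021, 0.014, 0.002]
```

>>> apply_moves(
  moves=[
    [0,0,-0.857,0.018,-0.017,0.002,1],
    [0,0,-0.857,0.02,-0.015,0.002,1],
    [0,0,-0.857,0.021,-0.014,0.002,1],
    [0,0,-0.857,0.022,-0.012,0.002,1],
    [0,0,-0.857,0.023,-0.01,0.002,1],
    [0,0,-0.857,0.024,-0.008,0.002,1],
    [0,0,-0.857,0.024,-0.005,0.002,1],
    [0,0,-0.857,0.025,-0.003,0.002,1],
  ],
  grip_force=20,
)

```text
clock: 1.32
tcp_pos: [0.3431, -0.438, 0.1898]
orientation: [2.66, 1.67, -0.0]
contact_force: [-0.4, -0.5, 0.3]
grip_width: 0.0855
gripper_force: 0.0
```

>>> apply_moves(
  moves=[
    [0,0,-0.857,0.025,-0.001,0.002,1],
    [0,0,-0.857,0.025,0.001,0.002,1],
    [0,0,-0.857,0.025,0.003,0.002,1],
    [0,0,-0.857,0.024,0.006,0.002,1],
    [0,0,-0.857,0.024,0.008,0.002,1],
    [0,0,-0.857,0.023,0.01,0.002,1],
    [0,0,-0.857,0.022,0.012,0.002,1],
    [0,0,-0.857,0.021,0.014,0.002,1],
  ],
)

```text
clock: 1.98
tcp_pos: [0.4237, -0.2542, 0.1738]
orientation: [1.904, 2.498, -0.0]
contact_force: [0.6, -0.0, 0.1]
grip_width: 0.0855
gripper_force: 0.0
```

```bash
python3 - <<'E'
from h import *
where();plan(W(-67.5,-2,68),90,6)
E
```

```text
t 1.98 tcp clamp [-69.6  -1.  173.8] tooly ang 90.2 tilt [ 0. -0.] F clamp [0.2 0.6 0.1] w 0.0855 gf 0.0
[0.001, 0.001, 0.007, -0.0, -0.0, 0.018]
[0.001, 0.001, 0.007, -0.0, -0.0, 0.018]
[0.001, 0.001, 0.007, -0.0, -0.0, 0.018]
[0.001, 0.001, 0.007, -0.0, -0.0, 0.018]
[0.001, 0.001, 0.007, -0.0, -0.0, 0.018]
[0.001, 0.001, 0.007, -0.0, -0.0, 0.018]
```

>>> apply_moves(
  moves=[
    [0,0,0,-0.002,-0.001,0.018,1],
    [0,0,0,0,0,0.018,1],
    [0,0,0,0,0,0.018,1],
    [0,0,0,0,0,0.018,1],
    [0,0,0,0,0,0.018,1],
    [0,0,0,0,0,0.016,1],
    [0,0,0,0,0,0,0],
    [0,0,0,0,0,0,-0.5],
  ],
)

```text
clock: 2.65
tcp_pos: [0.4224, -0.2571, 0.0673]
orientation: [-1.909, -2.493, 0.0]
contact_force: [0.3, -0.1, -0.4]
grip_width: 0.0642
gripper_force: 0.0
```

>>> apply_moves(
  moves=[
    [0,0,0,0,0,0,-1],
    [0,0,0,0,0,0,-1],
    [0,0,0,0,0,0,-1],
    [0,0,0,0,0,0,-1],
    [0,0,0,0,0,0,-1],
    [0,0,0,0,0,0,-1],
    [0,0,0,0,0,0,-1],
    [0,0,0,0,0,0,-1],
  ],
  grip_force=25,
)

```text
clock: 3.32
tcp_pos: [0.4228, -0.2578, 0.0684]
orientation: [1.91, 2.493, -0.001]
contact_force: [-2.7, -0.2, 5.6]
grip_width: 0.0122
gripper_force: 24.4
```

```bash
python3 - <<'E'
from h import *
where()
b=grab_frame("scene")
cv2.imwrite("pics/s1.png",b)
E
```

```text
t 3.32 tcp clamp [-66.3  -2.8  68.4] tooly ang 90.0 tilt [ 0.    -0.001] F clamp [-0.5 -2.7  5.6] w 0.0122 gf 24.356457889080048
```

View pics/s1.png

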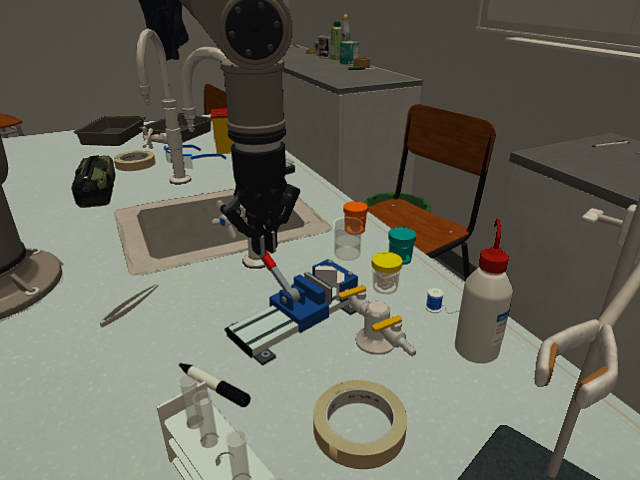

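The fingers hold the red grip at about (268,258), well clear of the faucet at (180,110). Next I swing the lever up.

>>> apply_moves(
  moves=[
    [0,0,0,-0.0033,0,-0.0052,-1],
    [0,0,0,-0.0037,0,-0.0049,-1],
    [0,0,0,-0.0041,0,-0.0047,-1],
    [0,0,0,-0.0045,0,-0.0043,-1],
    [0,0,0,-0.0048,0,-0.0039,-1],
    [0,0,0,-0.0051,0,-0.0036,-1],
    [0,0,0,-0.0053,0,-0.0031,-1],
    [0,0,0,-0.0056,0,-0.0027,-1],
  ],
)

```text
clock: 4.03
tcp_pos: [0.4319, -0.292, 0.1001]
orientation: [-1.908, -2.493, -0.0]
contact_force: [-0.9, 2.8, -4.5]
grip_width: 0.0117
gripper_force: 24.3
```

>>> apply_moves(
  moves=[
    [0,0,0,-0.0057,0,-0.0022,-1],
    [0,0,0,-0.006,0,-0.0018,-1],
    [0,0,0,-0.0061,0,-0.0013,-1],
    [0,0,0,-0.0061,0,-0.0008,-1],
    [0,0,0,-0.0062,0,-0.0003,-1],
    [0,0,0,-0.0062,0,0.0002,-1],
    [0,0,0,-0.0061,0,0.0007,-1],
    [0,0,0,-0.0062,0,0.0012,-1],
  ],
)

```text
clock: 4.7
tcp_pos: [0.4462, -0.3411, 0.1054]
orientation: [1.908, 2.492, -0.0]
contact_force: [-0.5, 0.2, 0.6]
grip_width: 0.0002
gripper_force: 0.0
```

```bash
python3 - <<'E'
from h import *
where()
E
```

```text
t 4.7 tcp clamp [ 20.2  -2.  105.4] tooly ang 90.0 tilt [ 0.002 -0.002] F clamp [-0.4 -0.4  0.6] w 0.0002 gf 0.0
```

```bash
python3 - <<'E'
from h import *
b=grab_frame("scene")[180:340,190:400];t=grab_frame("top")[200:360,330:490]
cv2.imwrite("pics/s2.png",np.hstack([cv2.resize(b,(430,330)),cv2.resize(t,(330,330))]))
for n in("lever",):
  for c in("scene","top"):
    for s in silhouettes(n,c)[:2]:print(c,n,round(s["p"],2),np.round(s["extent"],1))
E
```

```text
scene lever 0.71 [291.3 269.6  22.   67.7]
top lever 0.56 [397.4 289.3  15.1  12.4]
```

View pics/s2.png

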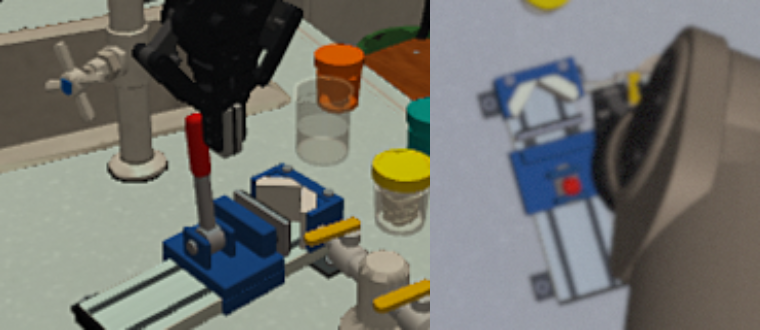

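```bash
python3 - <<'E'
from h import *
for y in(-2,-5,1):
  for th in(75,85,95,105):
    a=np.radians(th);f=lambda s:W(-s*np.cos(a),y,48+s*np.sin(a));print(y,th,proj("scene",f(100)).round(1),proj("scene",f(52)).round(1),proj("top",f(100)).round(1))
b=grab_frame("scene")
for c in("scene","top"):
  h=cv2.cvtColor(grab_frame(c),cv2.COLOR_BGR2HSV);m=cv2.inRange(h,(0,150,80),(8,255,255))|cv2.inRange(h,(172,150,80),(180,255,255));q=np.zeros_like(m)
  q[225:340,260:430]=m[225:340,260:430];ys,xs=np.nonzero(q);print(c,len(xs),xs.min(),xs.max(),ys.min(),ys.max(),xs[ys<ys.min()+4].mean(),xs[ys>ys.max()-4].mean())
E
```

```text
-2 75 [279.9 232.3] [286.3 262.8] [389.3 291.8]
-2 85 [287.  234.7] [290.  264.3] [400.  288.8]
-2 95 [294.6 239. ] [293.8 266.7] [410.5 285.8]
-2 105 [302.4 245.4] [297.7 270.1] [420.5 282.9]
-5 75 [278.3 233. ] [284.7 263.5] [389.8 293.7]
-5 85 [285.4 235.3] [288.4 265. ] [400.5 290.7]
-5 95 [292.9 239.7] [292.2 267.4] [411.1 287.6]
-5 105 [300.7 246.1] [296.  270.8] [421.1 284.7]
1 75 [281.6 231.7] [287.9 262.1] [388.7 290. ]
1 85 [288.7 234. ] [291.6 263.5] [399.4 287. ]
1 95 [296.3 238.4] [295.4 266. ] [410.  283.9]
1 105 [304.  244.7] [299.3 269.3] [420. 281.]
scene 167 281 292 234 264 284.42105263157896 288.4782608695652
top 53 394 402 286 293 397.84 398.2857142857143
```

The lever stands at about 84° (0.94 rad), so the cam is already free, but it slipped out of the pads. I'll regrip it harder, finish the lift and draw the jaw back.

>>> apply_moves(
  moves=[
    [0,0,0,0,0,0,0.3],
    [0,0,0,0,0,0,0.3],
    [0,0,0,0,0,0,0.3],
    [0,0,0,0.014,-0.001,0,0.3],
    [0,0,0,0.014,-0.001,0,0.3],
    [0,0,0,0,0,0,-1],
    [0,0,0,0,0,0,-1],
    [0,0,0,0,0,0,-1],
  ],
  grip_force=60,
)

```text
clock: 5.72
tcp_pos: [0.4361, -0.3136, 0.1045]
orientation: [1.91, 2.494, -0.0]
contact_force: [0.3, -0.0, -0.4]
grip_width: 0.02
gripper_force: 0.0
```

>>> apply_moves(
  moves=[
    [0,0,0,0,0,0,-1],
    [0,0,0,0,0,0,-1],
    [0,0,0,0,0,0,-1],
    [0,0,0,0,0,0,-1],
    [0,0,0,-0.006,0,0,-1],
    [0,0,0,-0.006,0,0,-1],
    [0,0,0,-0.006,0,0.0005,-1],
    [0,0,0,-0.006,0,0.001,-1],
  ],
)

```text
clock: 6.38
tcp_pos: [0.4421, -0.3345, 0.1036]
orientation: [-1.907, -2.493, -0.002]
contact_force: [-2.4, 6.1, 13.7]
grip_width: 0.0123
gripper_force: 60.3
```

```bash
python3 - <<'E'
from h import *
where()
E
```

```text
t 6.38 tcp clamp [ 12.8  -4.2 103.6] tooly ang 90.1 tilt [-0.001  0.002] F clamp [-6.5 -0.7 13.7] w 0.0123 gf 60.30468463897705
```

>>> apply_moves(
  moves=[
    [0,0,0,0,-0.005,0,-1],
    [0,0,0,0,-0.006,0,-1],
    [0,0,0,0,-0.006,0,-1],
    [0,0,0,0,-0.006,0,-1],
    [0,0,0,0,-0.006,0,-1],
    [0,0,0,0,-0.006,0,-1],
    [0,0,0,0,-0.006,0,-1],
    [0,0,0,0,-0.004,0,-1],
  ],
)

```text
clock: 7.05
tcp_pos: [0.4001, -0.3471, 0.1035]
orientation: [1.909, 2.493, 0.004]
contact_force: [2.7, 3.9, 6.8]
grip_width: 0.0125
gripper_force: 59.4
```

```bash
python3 - <<'E'
from h import *
where()
b=grab_frame("scene")[180:340,190:400];t=grab_frame("top")[200:360,330:490]
cv2.imwrite("pics/s3.png",np.hstack([cv2.resize(b,(430,330)),cv2.resize(t,(330,330))]))
E
```

```text
t 7.05 tcp clamp [ 14.  -48.  103.5] tooly ang 90.0 tilt [0.003 0.001] F clamp [-3.   3.6  6.8] w 0.0125 gf 59.40963327884674
```

View pics/s3.png

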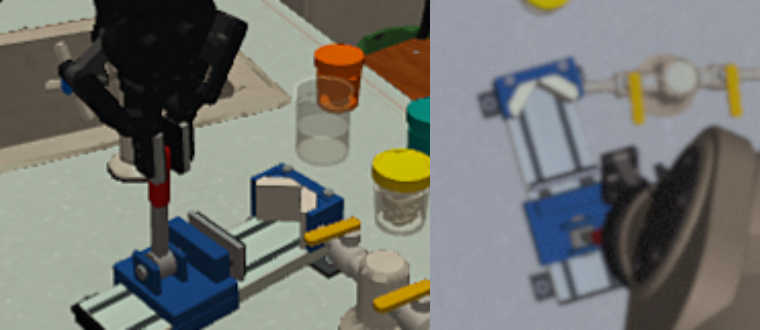

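>>> apply_moves(
  moves=[
    [0,0,0,0,0,0,0.5],
    [0,0,0,0,0,0,0.5],
    [0,0,0,0,0,0,0.5],
    [0,0,0,0,0,-0.02,0.5],
    [0,0,0,0,0,-0.02,0.5],
    [0,0,0,0,0,-0.02,1],
    [0,0,0,0,0,-0.02,1],
    [0,0,0,0,0,0,1],
  ],
)

```text
clock: 7.82
tcp_pos: [0.4004, -0.3493, 0.1863]
orientation: [1.907, 2.49, -0.001]
contact_force: [1.1, -0.2, -0.3]
grip_width: 0.0854
gripper_force: 0.0
```

```bash
python3 - <<'E'
from h import *
where();j=Ci([.617,-.309,0]);print(j);plan(W(j[0],j[1],150),0,16)
E
```

```text
t 7.82 tcp clamp [ 16.1 -48.3 186.3] tooly ang 90.0 tilt [ 0.004 -0.004] F clamp [ 0.5  1.  -0.3] w 0.0854 gf 0.0
[ 33.77521204 171.30135388   0.        ]
[0.004, 0.001, 0.937, -0.001, 0.014, 0.002]
[0.004, 0.001, 0.937, 0.0, 0.014, 0.002]
[0.004, 0.001, 0.937, 0.002, 0.014, 0.002]
[0.004, 0.001, 0.937, 0.003, 0.013, 0.002]
[0.004, 0.001, 0.937, 0.004, 0.013, 0.002]
[0.004, 0.001, 0.937, 0.006, 0.013, 0.002]
[0.004, 0.001, 0.937, 0.007, 0.012, 0.002]
[0.004, 0.001, 0.937, 0.008, 0.011, 0.002]
[0.004, 0.001, 0.937, 0.009, 0.01, 0.002]
[0.004, 0.001, 0.937, 0.01, 0.01, 0.002]
[0.004, 0.001, 0.937, 0.011, 0.009, 0.002]
[0.004, 0.001, 0.937, 0.012, 0.007, 0.002]
[0.004, 0.001, 0.937, 0.012, 0.006, 0.002]
[0.004, 0.001, 0.937, 0.013, 0.005, 0.002]
[0.004, 0.001, 0.937, 0.013, 0.004, 0.002]
[0.004, 0.001, 0.937, 0.014, 0.002, 0.002]
```

>>> apply_moves(
  moves=[
    [0.004,0.001,0.937,-0.001,0.014,0.002,1],
    [0.004,0.001,0.937,0,0.014,0.002,1],
    [0.004,0.001,0.937,0.002,0.014,0.002,1],
    [0.004,0.001,0.937,0.003,0.013,0.002,1],
    [0.004,0.001,0.937,0.004,0.013,0.002,1],
    [0.004,0.001,0.937,0.006,0.013,0.002,1],
    [0.004,0.001,0.937,0.007,0.012,0.002,1],
    [0.004,0.001,0.937,0.008,0.011,0.002,1],
  ],
)

```text
clock: 8.48
tcp_pos: [0.5075, -0.3262, 0.1654]
orientation: [-2.719, -1.566, 0.005]
contact_force: [-0.3, -0.2, -0.5]
grip_width: 0.085
gripper_force: 0.0
```

>>> apply_moves(
  moves=[
    [0.004,0.001,0.937,0.009,0.01,0.002,1],
    [0.004,0.001,0.937,0.01,0.01,0.002,1],
    [0.004,0.001,0.937,0.011,0.009,0.002,1],
    [0.004,0.001,0.937,0.012,0.007,0.002,1],
    [0.004,0.001,0.937,0.012,0.006,0.002,1],
    [0.004,0.001,0.937,0.013,0.005,0.002,1],
    [0.004,0.001,0.937,0.013,0.004,0.002,1],
    [0.004,0.001,0.937,0.014,0.002,0.002,1],
  ],
)

```text
clock: 9.15
tcp_pos: [0.6159, -0.3052, 0.1489]
orientation: [-3.11, -0.406, 0.009]
contact_force: [-0.3, -0.5, -0.1]
grip_width: 0.0854
gripper_force: 0.0
```

```bash
python3 - <<'E'
from h import *
where();plan(W(33.7,171.3,36),0,7)
E
```

```text
t 9.15 tcp clamp [ 29.9 171.3 148.9] tooly ang -0.2 tilt [-0.006  0.004] F clamp [ 0.4 -0.4 -0.1] w 0.0854 gf 0.0
[-0.008, 0.007, -0.006, 0.0, 0.001, 0.016]
[-0.008, 0.007, -0.006, 0.0, 0.001, 0.016]
[-0.008, 0.007, -0.006, 0.0, 0.001, 0.016]
[-0.008, 0.007, -0.006, 0.0, 0.001, 0.016]
[-0.008, 0.007, -0.006, 0.0, 0.001, 0.016]
[-0.008, 0.007, -0.006, 0.0, 0.001, 0.016]
[-0.008, 0.007, -0.006, 0.0, 0.001, 0.016]
```

>>> apply_moves(
  moves=[
    [-0.01,0.01,0,0,0.002,0.016,1],
    [-0.01,0.01,0,0,0.002,0.016,1],
    [-0.01,0.01,0,0,0,0.016,1],
    [-0.01,0.01,0,0,0,0.016,1],
    [0,0,0,0,0,0.016,1],
    [0,0,0,0,0,0.016,1],
    [0,0,0,0,0,0.016,1],
    [0,0,0,0,0,0,1],
  ],
  grip_force=30,
)

```text
clock: 9.82
tcp_pos: [0.6138, -0.3076, 0.0336]
orientation: [-3.109, -0.414, 0.009]
contact_force: [-0.8, 0.5, 1.2]
grip_width: 0.0854
gripper_force: 0.0
```

>>> apply_moves(
  moves=[
    [0,0,0,0,0,0,0.5],
    [0,0,0,0,0,0,0.3],
    [0,0,0,0,0,0,0],
    [0,0,0,0,0,0,-0.3],
    [0,0,0,0,0,0,-0.5],
    [0,0,0,0,0,0,-0.5],
    [0,0,0,0,0,0,-0.5],
    [0,0,0,0,0,0,-0.5],
  ],
)

```text
clock: 10.48
tcp_pos: [0.617, -0.3088, 0.0385]
orientation: [-3.113, -0.414, -0.002]
contact_force: [0.2, -0.1, 0.5]
grip_width: 0.0218
gripper_force: 0.0
```

```bash
python3 - <<'E'
from h import *
where()
b=grab_frame("scene")[180:340,290:500];t=grab_frame("top")[130:290,330:490]
cv2.imwrite("pics/s4.png",np.hstack([cv2.resize(b,(430,330)),cv2.resize(t,(330,330))]))
E
```

```text
t 10.48 tcp clamp [ 33.6 171.4  38.5] tooly ang 0.1 tilt [0.001 0.001] F clamp [0.2 0.1 0.5] w 0.0218 gf 0.0
```

View pics/s4.png

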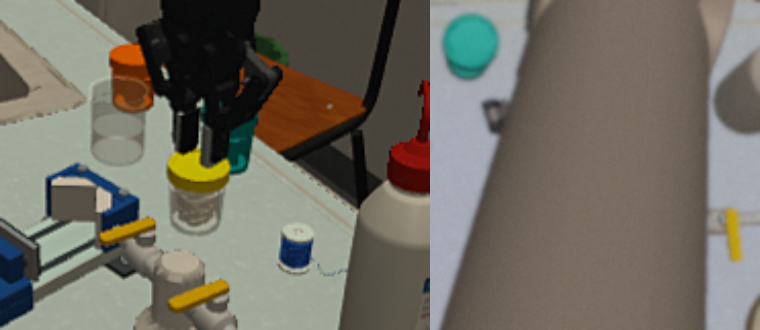

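```bash
python3 - <<'E'
from h import *
print(r.grip_depth,proj("scene",W(20.2,-2,105.4)),"seen 301,255")
o=telemetry.get_obs();print(o["tcp_pos"],proj("scene",o["tcp_pos"]))
for z in(.04,.05,.06,.07):print(z,proj("scene",np.r_[o["tcp_pos"][:2],z]))
print(proj("scene",(.617,-.309,0)),proj("scene",(.617,-.309,.059)))
E
```

```text
0.0187 [300.46328461 267.73331932] seen 301,255
[ 0.6169728  -0.30878084  0.03835864] [386.10178555 268.30819356]
0.04 [386.16050785 267.48461882]
0.05 [386.52061434 262.43270344]
0.06 [386.88478852 257.32117442]
0.07 [387.25309642 252.14901512]
[384.84155058 287.17624358] [386.93353647 257.89179269]
```

The picture shows the pads closed just above the lid, with tips at about (386,256). The real fingertips are about 20 mm higher than the reported TCP, and the earlier picture s2 shows the same offset. The jar hasn't moved. I'll open, go about 22 mm lower and grip again.

>>> apply_moves(
  moves=[
    [0,0,0,0,0,0,1],
    [0,0,0,0,0,0,1],
    [0,0,0,0,0,0,1],
    [0,0,0,0,0,0,1],
    [0,0,0,0,0,0,1],
    [0,0,0,0,0,0.008,1],
    [0,0,0,0,0,0.008,1],
    [0,0,0,0,0,0.006,1],
  ],
)

```text
clock: 11.25
tcp_pos: [0.6164, -0.3084, 0.0148]
orientation: [-3.112, -0.414, 0.0]
contact_force: [-0.2, 0.1, -0.1]
grip_width: 0.0854
gripper_force: 0.0
```

>>> apply_moves(
  moves=[
    [0,0,0,0,0,0,0.5],
    [0,0,0,0,0,0,0.3],
    [0,0,0,0,0,0,0.1],
    [0,0,0,0,0,0,-0.3],
    [0,0,0,0,0,0,-0.5],
    [0,0,0,0,0,0,-0.5],
    [0,0,0,0,0,0,-0.5],
    [0,0,0,0,0,0,-0.5],
  ],
)

```text
clock: 11.92
tcp_pos: [0.6173, -0.3089, 0.0166]
orientation: [-3.113, -0.414, -0.002]
contact_force: [0.2, -0.0, 2.2]
grip_width: 0.0486
gripper_force: 31.1
```

```bash
python3 - <<'E'
from h import *
where()
b=grab_frame("scene")[180:340,290:500]
cv2.imwrite("pics/s5.png",cv2.resize(b,(630,480)))
E
```

```text
t 11.92 tcp clamp [ 33.7 171.7  16.6] tooly ang 0.1 tilt [0.001 0.001] F clamp [0.1 0.2 2.2] w 0.0486 gf 31.14523708820343
```

View pics/s5.png

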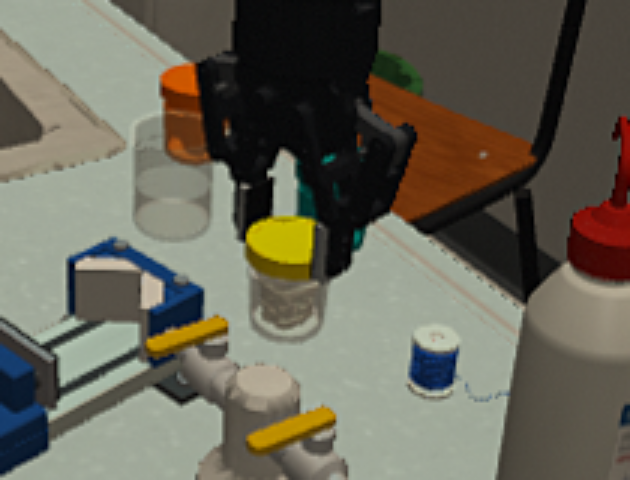

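>>> apply_moves(
  moves=[
    [0,0,0,0,0,-0.008,-0.5],
    [0,0,0,0,0,-0.015,-0.5],
    [0,0,0,0,0,-0.02,-0.5],
    [0,0,0,0,0,-0.02,-0.5],
    [0,0,0,0,0,-0.017,-0.5],
    [0,0,0,-0.01,-0.002,0,-0.5],
    [0,0,0,-0.015,-0.004,0,-0.5],
    [0,0,0,-0.015,-0.004,0,-0.5],
  ],
)

```text
clock: 12.63
tcp_pos: [0.5748, -0.3096, 0.0969]
orientation: [-3.113, -0.415, -0.002]
contact_force: [-0.5, 0.4, -0.4]
grip_width: 0.0488
gripper_force: 31.2
```

>>> apply_moves(
  moves=[
    [0,0,0,-0.015,-0.004,0,-0.5],
    [0,0,0,-0.015,-0.004,0,-0.5],
    [0,0,0,-0.015,-0.004,0,-0.5],
    [0,0,0,-0.015,-0.004,0,-0.5],
    [0,0,0,-0.015,-0.004,0,-0.5],
    [0,0,0,-0.01,-0.003,0,-0.5],
    [0,0,0,0,0,0,-0.5],
    [0,0,0,0,0,0,-0.5],
  ],
)

```text
clock: 13.3
tcp_pos: [0.4874, -0.3098, 0.0965]
orientation: [-3.113, -0.414, -0.002]
contact_force: [0.8, 0.1, -0.5]
grip_width: 0.0486
gripper_force: 31.2
```

```bash
python3 - <<'E'
from h import *
where()
E
```

```text
t 13.3 tcp clamp [ 0.8 46.  96.5] tooly ang 0.0 tilt [0.001 0.001] F clamp [ 0.2  0.8 -0.5] w 0.0486 gf 31.166971921920776
```

>>> apply_moves(
  moves=[
    [0,0,0,0,0,0.012,-0.5],
    [0,0,0,0,0,0.014,-0.5],
    [0,0,0,0,0,0.014,-0.5],
    [0,0,0,0,0,0.01,-0.5],
    [0,0,0,0,0,0.005,-0.5],
    [0,0,0,0,0,0.002,-0.5],
    [0,0,0,0,0,0.001,-0.5],
    [0,0,0,0,0,0,-0.5],
  ],
)

```text
clock: 13.97
tcp_pos: [0.4881, -0.3097, 0.0383]
orientation: [-3.113, -0.415, -0.002]
contact_force: [0.5, 0.5, -0.4]
grip_width: 0.0486
gripper_force: 31.2
```

```bash
python3 - <<'E'
from h import *
where()
E
```

```text
t 13.97 tcp clamp [ 0.9 46.7 38.3] tooly ang 0.1 tilt [0.001 0.001] F clamp [-0.4  0.6 -0.4] w 0.0486 gf 31.167892813682556
```

Another 1.7 mm or so should touch the rail. I'll creep down and check before releasing.

>>> apply_moves(
  moves=[
    [0,0,0,0,0,0.0007,-0.5],
    [0,0,0,0,0,0.0005,-0.5],
    [0,0,0,0,0,0.0005,-0.5],
    [0,0,0,0,0,0.0004,-0.5],
    [0,0,0,0,0,0,-0.5],
    [0,0,0,0,0,0,-0.5],
    [0,0,0,0,0,0,-0.5],
    [0,0,0,0,0,0,-0.5],
  ],
)

```text
clock: 14.63
tcp_pos: [0.4879, -0.3098, 0.0365]
orientation: [-3.113, -0.414, -0.002]
contact_force: [-1.6, 0.0, 5.0]
grip_width: 0.0487
gripper_force: 31.4
```

```bash
python3 - <<'E'
from h import *
where()
b=grab_frame("scene")[180:340,220:430]
cv2.imwrite("pics/s6.png",cv2.resize(b,(630,480)))
E
```

```text
t 14.63 tcp clamp [ 0.9 46.5 36.5] tooly ang 0.0 tilt [0.001 0.001] F clamp [-0.4 -1.5  5. ] w 0.0487 gf 31.377732753753662
```

View pics/s6.png

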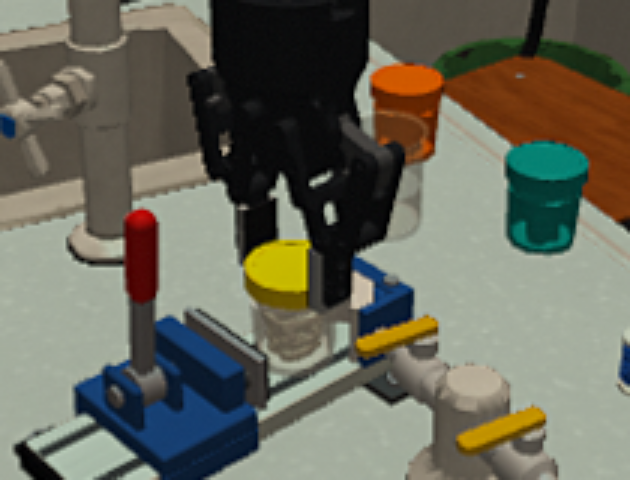

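>>> apply_moves(
  moves=[
    [0,0,0,0,0,0,0],
    [0,0,0,0,0,0,0.4],
    [0,0,0,0,0,0,0.7],
    [0,0,0,0,0,0,0.9],
    [0,0,0,0,0,-0.01,0.9],
    [0,0,0,0,0,-0.03,0.9],
    [0,0,0,0,0,-0.035,0.9],
    [0,0,0,0,0,-0.035,0.9],
  ],
)

```text
clock: 15.35
tcp_pos: [0.4869, -0.3094, 0.1474]
orientation: [-3.112, -0.414, 0.001]
contact_force: [0.6, 0.2, 0.6]
grip_width: 0.081
gripper_force: 0.0
```

```bash
python3 - <<'E'
from h import *
where()
plan(W(14,-48,160),90,16)
E
```

```text
t 15.35 tcp clamp [  0.2  45.6 147.4] tooly ang 0.1 tilt [-0.001  0.002] F clamp [-0.1  0.7  0.6] w 0.081 gf 0.0
[-0.001, -0.001, -0.937, -0.006, 0.001, -0.001]
[-0.001, -0.001, -0.937, -0.006, 0.0, -0.001]
[-0.001, -0.001, -0.937, -0.006, -0.0, -0.001]
[-0.001, -0.001, -0.937, -0.006, -0.001, -0.001]
[-0.001, -0.001, -0.937, -0.006, -0.001, -0.001]
[-0.001, -0.001, -0.937, -0.006, -0.002, -0.001]
[-0.001, -0.001, -0.937, -0.005, -0.003, -0.001]
[-0.001, -0.001, -0.937, -0.005, -0.003, -0.001]
[-0.001, -0.001, -0.937, -0.005, -0.004, -0.001]
[-0.001, -0.001, -0.937, -0.004, -0.004, -0.001]
[-0.001, -0.001, -0.937, -0.004, -0.004, -0.001]
[-0.001, -0.001, -0.937, -0.004, -0.005, -0.001]
[-0.001, -0.001, -0.937, -0.003, -0.005, -0.001]
[-0.001, -0.001, -0.937, -0.003, -0.005, -0.001]
[-0.001, -0.001, -0.937, -0.002, -0.006, -0.001]
[-0.001, -0.001, -0.937, -0.001, -0.006, -0.001]
```

>>> apply_moves(
  moves=[
    [0,0,-0.937,-0.006,0.001,-0.001,1],
    [0,0,-0.937,-0.006,0,-0.001,1],
    [0,0,-0.937,-0.006,0,-0.001,1],
    [0,0,-0.937,-0.006,-0.001,-0.001,1],
    [0,0,-0.937,-0.006,-0.001,-0.001,1],
    [0,0,-0.937,-0.006,-0.002,-0.001,1],
    [0,0,-0.937,-0.005,-0.003,-0.001,1],
    [0,0,-0.937,-0.005,-0.003,-0.001,1],
  ],
)

```text
clock: 16.02
tcp_pos: [0.4431, -0.3292, 0.1547]
orientation: [-2.715, -1.58, -0.002]
contact_force: [-0.7, -0.2, 0.4]
grip_width: 0.0855
gripper_force: 0.0
```

>>> apply_moves(
  moves=[
    [0,0,-0.937,-0.005,-0.004,-0.001,1],
    [0,0,-0.937,-0.004,-0.004,-0.001,1],
    [0,0,-0.937,-0.004,-0.004,-0.001,1],
    [0,0,-0.937,-0.004,-0.005,-0.001,1],
    [0,0,-0.937,-0.003,-0.005,-0.001,1],
    [0,0,-0.937,-0.003,-0.005,-0.001,1],
    [0,0,-0.937,-0.002,-0.006,-0.001,1],
    [0,0,-0.937,-0.001,-0.006,-0.001,1],
  ],
)

```text
clock: 16.68
tcp_pos: [0.399, -0.3486, 0.1626]
orientation: [1.904, 2.499, 0.002]
contact_force: [-0.0, -0.2, -0.1]
grip_width: 0.0849
gripper_force: 0.0
```

```bash
python3 - <<'E'
from h import *
where()
h=cv2.cvtColor(grab_frame("scene"),cv2.COLOR_BGR2HSV);m=cv2.inRange(h,(0,150,80),(8,255,255))|cv2.inRange(h,(172,150,80),(180,255,255))
q=m[215:330,230:320];ys,xs=np.nonzero(q);ys+=215;xs+=230;print(xs.min(),xs.max(),ys.min(),ys.max(),xs[ys<ys.min()+4].mean(),xs[ys>ys.max()-4].mean())
for th in(95,100,105):
    a=np.radians(th);f=lambda s:W(-s*np.cos(a),-48,48+s*np.sin(a));print(th,proj("scene",f(100)).round(1),proj("scene",f(52)).round(1))
plan(W(14,-48,86),90,6)
E
```

```text
t 16.68 tcp clamp [ 15.1 -49.5 162.6] tooly ang 90.3 tilt [0.001 0.001] F clamp [ 0.2 -0.1 -0.1] w 0.0849 gf 0.0
262 271 250 279 266.57575757575756 265.94117647058823
95 [267.9 249.9] [268.1 278.2]
100 [271.7 253. ] [270.  279.9]
105 [275.6 256.7] [271.9 281.8]
[-0.0, -0.001, 0.014, 0.0, 0.0, 0.013]
[-0.0, -0.001, 0.014, 0.0, 0.0, 0.013]
[-0.0, -0.001, 0.014, 0.0, 0.0, 0.013]
[-0.0, -0.001, 0.014, 0.0, 0.0, 0.013]
[-0.0, -0.001, 0.014, 0.0, 0.0, 0.013]
[-0.0, -0.001, 0.014, 0.0, 0.0, 0.013]
```

>>> apply_moves(
  moves=[
    [0,0,0,0.003,0,0.013,1],
    [0,0,0,0.003,0,0.013,1],
    [0,0,0,0,0,0.013,1],
    [0,0,0,0,0,0.013,1],
    [0,0,0,0,0,0.013,1],
    [0,0,0,0,0,0.012,0.3],
    [0,0,0,0,0,0,-1],
    [0,0,0,0,0,0,-1],
  ],
  grip_force=50,
)

```text
clock: 17.4
tcp_pos: [0.3976, -0.3421, 0.0848]
orientation: [-1.91, -2.493, -0.002]
contact_force: [0.1, 0.4, -0.3]
grip_width: 0.0511
gripper_force: 0.0
```

>>> apply_moves(
  moves=[
    [0,0,0,0,0,0,-1],
    [0,0,0,0,0,0,-1],
    [0,0,0,0,0,0,-1],
    [0,0,0,0,0,0,-1],
    [0,0,0,0,0,0,-1],
    [0,0,0,0,0,0,-1],
    [0,0,0,0,0,0,-1],
    [0,0,0,0,0,0,-1],
  ],
)

```text
clock: 18.07
tcp_pos: [0.3982, -0.3428, 0.0858]
orientation: [1.91, 2.493, 0.002]
contact_force: [-1.4, 0.6, 6.3]
grip_width: 0.0134
gripper_force: 49.9
```

```bash
python3 - <<'E'
from h import *
where()
E
```

```text
t 18.07 tcp clamp [  9.4 -48.7  85.8] tooly ang 90.0 tilt [0.002 0.   ] F clamp [-1.  -1.2  6.3] w 0.0134 gf 49.94958937168121
```

>>> apply_moves(
  moves=[
    [0,0,0,0,0.003,0,-1],
    [0,0,0,0,0.003,0,-1],
    [0,0,0,0,0.003,0,-1],
    [0,0,0,0,0.003,0,-1],
    [0,0,0,0,0.003,0,-1],
    [0,0,0,0,0.003,0,-1],
    [0,0,0,0,0.002,0,-1],
    [0,0,0,0,0.002,0,-1],
  ],
)

```text
clock: 18.73
tcp_pos: [0.4183, -0.3374, 0.0858]
orientation: [-1.911, -2.493, 0.0]
contact_force: [-5.2, -0.5, 8.5]
grip_width: 0.0134
gripper_force: 50.6
```

```bash
python3 - <<'E'
from h import *
where()
E
```

```text
t 18.73 tcp clamp [  9.4 -28.   85.8] tooly ang 89.9 tilt [-0.001  0.   ] F clamp [-0.9 -5.2  8.5] w 0.0134 gf 50.604976415634155
```

>>> apply_moves(
  moves=[
    [0,0,0,0,0.001,0,-1],
    [0,0,0,0,0.001,0,-1],
    [0,0,0,0,0.001,0,-1],
    [0,0,0,0,0.001,0,-1],
    [0,0,0,0,0.001,0,-1],
    [0,0,0,0,0.001,0,-1],
    [0,0,0,0,0.001,0,-1],
    [0,0,0,0,0.001,0,-1],
  ],
)

```text
clock: 19.4
tcp_pos: [0.4258, -0.3354, 0.0858]
orientation: [-1.911, -2.493, 0.0]
contact_force: [-5.2, 0.2, 9.4]
grip_width: 0.0132
gripper_force: 50.6
```

```bash
python3 - <<'E'
from h import *
where()
E
```

```text
t 19.4 tcp clamp [  9.4 -20.2  85.8] tooly ang 89.9 tilt [-0.001  0.   ] F clamp [-1.5 -5.   9.4] w 0.0132 gf 50.62333345413208
```

>>> apply_moves(
  moves=[
    [0,0,0,0,0.0008,0,-1],
    [0,0,0,0,0.0008,0,-1],
    [0,0,0,0,0.0008,0,-1],
    [0,0,0,0,0.0008,0,-1],
    [0,0,0,0,0.0008,0,-1],
    [0,0,0,0,0,0,-1],
    [0,0,0,0,0,0,-1],
    [0,0,0,0,0,0,-1],
  ],
)

```text
clock: 20.07
tcp_pos: [0.4289, -0.3346, 0.0858]
orientation: [-1.911, -2.492, 0.001]
contact_force: [-7.6, -0.3, 11.4]
grip_width: 0.0134
gripper_force: 50.8
```

```bash
python3 - <<'E'
from h import *
where()
E
```

```text
t 20.07 tcp clamp [  9.4 -16.9  85.8] tooly ang 89.9 tilt [-0.002  0.   ] F clamp [-1.7 -7.4 11.4] w 0.0134 gf 50.83480775356293
```

>>> apply_moves(
  moves=[
    [0,0,0,0,0.0008,0,-1],
    [0,0,0,0,0.0008,0,-1],
    [0,0,0,0,0.0008,0,-1],
    [0,0,0,0,0,0,-1],
    [0,0,0,0,0,0,-1],
    [0,0,0,0,0,0,-1],
    [0,0,0,0,0,0,-1],
    [0,0,0,0,0,0,-1],
  ],
)

```text
clock: 20.73
tcp_pos: [0.4307, -0.3341, 0.0858]
orientation: [-1.911, -2.491, 0.002]
contact_force: [-8.4, -0.6, 11.8]
grip_width: 0.0133
gripper_force: 51.0
```

```bash
python3 - <<'E'
from h import *
where()
E
```

```text
t 20.73 tcp clamp [  9.4 -15.1  85.8] tooly ang 89.9 tilt [-0.003  0.   ] F clamp [-1.6 -8.3 11.8] w 0.0133 gf 50.98841071128845
```

>>> apply_moves(
  moves=[
    [0,0,0,0,0.0008,0,-1],
    [0,0,0,0,0.0007,0,-1],
    [0,0,0,0,0,0,-1],
    [0,0,0,0,0,0,-1],
    [0,0,0,0,0,0,-1],
    [0,0,0,0,0,0,-1],
    [0,0,0,0,0,0,-1],
    [0,0,0,0,0,0,-1],
  ],
)

```text
clock: 21.4
tcp_pos: [0.4311, -0.334, 0.0858]
orientation: [-1.911, -2.489, 0.004]
contact_force: [-11.5, -1.5, 13.1]
grip_width: 0.0134
gripper_force: 51.3
```

```bash
cat >> h.py <<'E'
def lid():
  b=grab_frame("scene");m=cv2.inRange(cv2.cvtColor(b,cv2.COLOR_BGR2HSV),(22,120,90),(35,255,255))
  n,l,s,c=cv2.connectedComponentsWithStats(m)
  for i in range(1,n):
    if s[i,4]>60:print("comp",s[i],c[i].round(1))
  for y in(46.5,56.6,58.6,60.6):
    q=np.array([proj("scene",W(25.5*np.cos(a),y+25.5*np.sin(a),z)) for a in np.linspace(0,6.28,60) for z in(67,79)]);print(y,"pred lid x",q[:,0].min().round(1),q[:,0].max().round(1),"y",q[:,1].min().round(1),q[:,1].max().round(1))
E
python3 - <<'E'
from h import *
where();lid()
t=grab_frame("top")
m=cv2.inRange(cv2.cvtColor(t,cv2.COLOR_BGR2HSV),(22,120,90),(35,255,255));n,l,s,c=cv2.connectedComponentsWithStats(m);print([(list(map(int,s[i])),c[i].round(1).tolist()) for i in range(1,n) if s[i,4]>60])
q=np.array([proj("top",W(25.5*np.cos(a),58.6+25.5*np.sin(a),79)) for a in np.linspace(0,6.28,60)]);print(q.min(0),q.max(0))
E
```

```text
t 21.4 tcp clamp [  9.5 -14.7  85.8] tooly ang 89.9 tilt [-0.004  0.   ] F clamp [ -1.5 -11.5  13.1] w 0.0134 gf 51.252155900001526
comp [212 118  31  35 893] [228.  134.4]
comp [307 258  32  23 619] [322.7 268.9]
comp [339 286  26  11 115] [351.1 291.1]
comp [373 316  28  14 165] [386.5 322.4]
46.5 pred lid x 300.5 333.5 y 257.5 281.6
56.6 pred lid x 305.6 338.3 y 255.3 279.2
58.6 pred lid x 306.6 339.3 y 254.9 278.7
60.6 pred lid x 307.6 340.2 y 254.5 278.2
[([473, 232, 7, 13, 68], [476.3, 238.0]), ([375, 241, 29, 29, 639], [389.0, 255.2])]
[373.71647754 239.7079733 ] [403.15267688 269.10180063]
```

The force jumped to 11.5 N with almost no further travel, so the sprung face is pressed in. The lid fit puts the jar at the seat within about 1.5 mm. Keeping the push on, I swing the lever down.

>>> apply_moves(
  moves=[
    [0,0,0,0.0057,0,-0.0005,-1],
    [0,0,0,0.0057,0,-0.0001,-1],
    [0,0,0,0.0057,0,0.0004,-1],
    [0,0,0,0.0055,0,0.0008,-1],
    [0,0,0,0.0056,0,0.0012,-1],
    [0,0,0,0.0055,0,0.0016,-1],
    [0,0,0,0.0054,0,0.002,-1],
    [0,0,0,0.0052,0,0.0024,-1],
  ],
  grip_force=60,
)

```text
clock: 22.17
tcp_pos: [0.4208, -0.2948, 0.0792]
orientation: [1.914, 2.488, -0.007]
contact_force: [-11.6, -8.1, 17.7]
grip_width: 0.0133
gripper_force: 62.4
```

```bash
python3 - <<'E'
from h import *
where()
E
```

```text
t 22.17 tcp clamp [-31.1 -14.4  79.2] tooly ang 89.8 tilt [-0.001 -0.005] F clamp [  4.8 -13.3  17.7] w 0.0133 gf 62.43104338645935
```

>>> apply_moves(
  moves=[
    [0,0,0,0.005,0,0.0028,-1],
    [0,0,0,0.0048,0,0.0031,-1],
    [0,0,0,0.0046,0,0.0035,-1],
    [0,0,0,0.0042,0,0.0037,-1],
    [0,0,0,0.004,0,0.004,-1],
    [0,0,0,0.0037,0,0.0044,-1],
    [0,0,0,0.0034,0,0.0046,-1],
    [0,0,0,0.003,0,0.0048,-1],
  ],
)

```text
clock: 22.83
tcp_pos: [0.4112, -0.2596, 0.047]
orientation: [-1.911, -2.49, 0.005]
contact_force: [-12.0, -1.2, 16.8]
grip_width: 0.0134
gripper_force: 64.2
```

```bash
python3 - <<'E'
from h import *
where()
E
```

```text
t 22.83 tcp clamp [-67.6 -14.5  47. ] tooly ang 89.9 tilt [-0.004 -0.001] F clamp [ -1.9 -11.9  16.8] w 0.0134 gf 64.17710781097412
```

>>> apply_moves(
  moves=[
    [0,0,0,0.0005,0,0.001,-1],
    [0,0,0,0.0005,0,0.001,-1],
    [0,0,0,0,0,0.001,-1],
    [0,0,0,0,0,0,-1],
    [0,0,0,0,0,0,-1],
    [0,0,0,-0.0005,0,-0.001,-1],
    [0,0,0,-0.0005,0,-0.001,-1],
    [0,0,0,0,0,0,-1],
  ],
)

```text
clock: 23.5
tcp_pos: [0.4107, -0.2583, 0.0447]
orientation: [-1.908, -2.489, 0.003]
contact_force: [-8.3, -0.4, 3.7]
grip_width: 0.0135
gripper_force: 62.4
```

```bash
python3 - <<'E'
from h import *
where()
E
```

```text
t 23.5 tcp clamp [-68.9 -14.6  44.7] tooly ang 89.9 tilt [-0.005  0.002] F clamp [-1.8 -8.1  3.7] w 0.0135 gf 62.41554915904999
```

>>> apply_moves(
  moves=[
    [0,0,0,0,0,0,0],
    [0,0,0,0,0,0,0.3],
    [0,0,0,0,0,0,0.5],
    [0,0,0,0,0,0,0.5],
    [0,0,0,0,0,-0.02,0.5],
    [0,0,0,0,0,-0.035,0.5],
    [0,0,0,0,0,-0.035,0.5],
    [0,0,0,0,0,-0.035,0.5],
  ],
)

```text
clock: 24.17
tcp_pos: [0.4143, -0.2578, 0.1718]
orientation: [-1.908, -2.494, -0.003]
contact_force: [0.6, -1.0, 0.3]
grip_width: 0.0637
gripper_force: 0.0
```

>>> apply_moves(
  moves=[
    [0,0,0,0.02,-0.02,-0.01,0.5],
    [0,0,0,0.02,-0.03,-0.01,0.5],
    [0,0,0,0.02,-0.03,-0.01,0.5],
    [0,0,0,0,-0.03,0,0.5],
    [0,0,0,0,-0.02,0,0.5],
    [0,0,0,0,0,0,0.5],
    [0,0,0,0,0,0,0.5],
    [0,0,0,0,0,0,0.5],
  ],
)

```text
clock: 24.83
tcp_pos: [0.2742, -0.2344, 0.2007]
orientation: [1.909, 2.494, 0.003]
contact_force: [-0.2, -0.3, 0.8]
grip_width: 0.0639
gripper_force: 0.0
```

```bash
python3 - <<'E'
from h import *
where();lid()
b=grab_frame("scene")[190:350,210:420];t=grab_frame("top")[200:360,330:490]
cv2.imwrite("pics/s7.png",np.hstack([cv2.resize(b,(440,335)),cv2.resize(t,(335,335))]))
for th in(28,30,33,36):
    a=np.radians(th);f=lambda s:W(-s*np.cos(a),-14.5,48+s*np.sin(a));print(th,proj("scene",f(100)).round(1),proj("scene",f(52)).round(1),proj("top",f(100)).round(1))
for s in silhouettes("beaker","top")[:1]+silhouettes("beaker","scene")[:1]:print(s["extent"])
E
```

```text
t 24.83 tcp clamp [-127.7 -140.2  200.7] tooly ang 90.0 tilt [0.002 0.001] F clamp [ 0.2 -0.3  0.8] w 0.0639 gf 0.0
comp [212 118  30  35 872] [228.  134.2]
comp [307 258  32  23 605] [322.8 268.7]
comp [339 286  26  11 113] [351.1 291.1]
comp [373 316  28  14 159] [386.2 322.4]
46.5 pred lid x 300.5 333.5 y 257.5 281.6
56.6 pred lid x 305.6 338.3 y 255.3 279.2
58.6 pred lid x 306.6 339.3 y 254.9 278.7
60.6 pred lid x 307.6 340.2 y 254.5 278.2
28 [251.2 248.7] [267.7 271.6] [351.6 309.7]
30 [251.6 247.4] [267.9 271. ] [352.7 309.5]
33 [252.4 245.6] [268.4 270.1] [354.5 309.1]
36 [253.3 243.9] [268.9 269.3] [356.4 308.7]
[316.1, 195.8, 28.7, 38.8]
[348.6, 238.6, 27.7, 48.0]
```

View pics/s7.png

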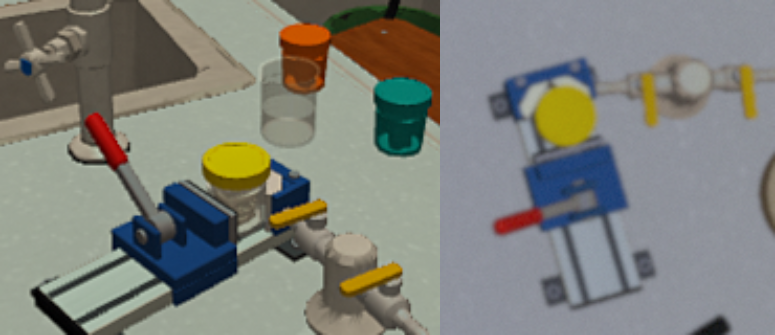

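The picture shows the jar upright in the V, the face plate pressed close to the block, the lever down and the beaker unmoved. I'll compare the lever's angle numerically with the starting picture.

```bash
python3 - <<'E'
from h import *
from scipy.optimize import least_squares
def red(b,c):
  h=cv2.cvtColor(b,cv2.COLOR_BGR2HSV);m=cv2.inRange(h,(0,130,70),(9,255,255))|cv2.inRange(h,(171,130,70),(180,255,255));q=np.zeros_like(m)
  q[(slice(230,290),slice(235,290)) if c=="scene" else (slice(280,330),slice(335,390))]=255;m&=q
  ys,xs=np.nonzero(m);return np.array([xs.mean(),ys.mean()]),(xs.min(),xs.max(),ys.min(),ys.max())
f=lambda th,y,s:W(-s*np.cos(th),y,48+s*np.sin(th))
t0,e0=red(cv2.imread("pics/t0.png"),"top");s0,es0=red(cv2.imread("pics/s1.png"),"scene")
t1,e1=red(grab_frame("top"),"top");s1,es1=red(grab_frame("scene"),"scene");print(e0,e1,es1)
r0=least_squares(lambda v:proj("top",f(v[0],v[1],76))-t0,[.52,-2],x_scale=[.1,1]);print("start",np.degrees(r0.x[0]),r0.x[1])
r1=least_squares(lambda v:np.r_[proj("top",f(v[0],v[1],76))-t1,proj("scene",f(v[0],v[1],76))-s1],[.52,-14],x_scale=[.1,1]);print("now",np.degrees(r1.x[0]),r1.x[1],r1.fun)
r2=least_squares(lambda v:proj("top",f(v[0],v[1],76))-t1,[.52,-14],x_scale=[.1,1]);print("now top only",np.degrees(r2.x[0]),r2.x[1])
E
```

```text
(np.int64(351), np.int64(374), np.int64(294), np.int64(305)) (np.int64(356), np.int64(378), np.int64(299), np.int64(311)) (np.int64(250), np.int64(270), np.int64(244), np.int64(269))
start 30.246980271617158 -2.6014003477076604
now 36.259608780689014 -15.350622600054356 [0.05233656 0.52822792 0.73885847 0.36683181]
now top only 36.44456349146336 -14.477790626573166
```

```bash
python3 - <<'E'
from h import *
t0=cv2.imread("pics/t0.png");t1=grab_frame("top");cv2.imwrite("pics/t1.png",t1)
def prof(t,xs,ys):
  uv=np.array([[proj("top",W(x,y,55.5)) for x in xs] for y in ys],np.float32)
  return cv2.remap(t,uv[...,0],uv[...,1],cv2.INTER_CUBIC).mean(1).round().astype(int)
for n,t,o in(("t0",t0,0),("t1",t1,-12)):
  ys=np.arange(62+o,4+o,-2)
  for xs in(np.arange(-30,-25,1),np.arange(25,30,1)):
    print(n,xs[0]);print(" ".join(f"{y}:{b}/{g}/{r_}" for y,(b,g,r_) in zip(ys,prof(t,xs,ys))))
E
```

```text
t0 -30
62:150/140/132 60:158/148/139 58:161/150/141 56:156/147/138 54:133/124/118 52:97/92/86 50:98/87/86 48:115/101/101 46:110/102/101 44:117/111/108 42:129/122/115 40:132/123/116 38:118/102/94 36:109/75/59 34:111/66/38 32:109/62/31 30:111/63/33 28:111/63/30 26:107/63/32 24:102/61/32 22:112/63/32 20:121/67/33 18:124/68/36 16:123/68/33 14:123/69/35 12:122/68/30 10:122/67/32 8:122/68/34 6:120/67/33
t0 25
62:149/140/136 60:151/143/138 58:152/145/140 56:152/144/140 54:133/126/123 52:105/99/97 50:110/101/99 48:125/113/110 46:124/113/111 44:132/124/121 42:144/137/133 40:141/133/130 38:126/113/106 36:115/81/65 34:117/69/39 32:117/65/30 30:118/65/32 28:119/68/36 26:114/63/30 24:108/63/34 22:111/64/33 20:117/65/31 18:121/68/36 16:120/66/30 14:120/67/34 12:120/67/35 10:118/64/29 8:121/67/36 6:117/63/30
t1 -30
50:159/150/140 48:159/148/140 46:160/149/141 44:159/149/140 42:158/148/138 40:159/149/140 38:157/147/138 36:130/122/115 34:97/90/87 32:98/89/88 30:115/102/100 28:110/99/95 26:99/79/69 24:104/65/42 22:110/65/35 20:111/63/33 18:110/61/31 16:110/62/30 14:109/63/33 12:109/64/33 10:118/66/34 8:122/68/32 6:124/69/35 4:122/68/34 2:123/68/34 0:121/66/26 -2:121/66/31 -4:122/68/34 -6:120/66/31
t1 25
50:35/151/165 48:50/152/164 46:73/148/160 44:99/147/155 42:123/146/148 40:140/146/146 38:150/146/142 36:134/126/123 34:108/100/98 32:113/104/102 30:126/112/111 28:117/105/101 26:107/87/79 24:109/70/48 22:118/67/37 20:119/66/32 18:118/66/32 16:118/66/34 14:116/66/35 12:111/64/33 10:114/64/32 8:120/68/34 6:121/67/35 4:120/67/34 2:120/65/34 0:119/66/33 -2:121/68/35 -4:119/64/30 -6:121/65/32
```

The profiles show the face front at y ≈ 36 with the gap to the block about 6 mm smaller, so the face is pressed in and the jar is home. The lever is still about 6° short of its stop. I'll press it down with shut fingers.

>>> apply_moves(
  moves=[
    [0,0,0,-0.014,0.03,0,-1],
    [0,0,0,-0.014,0.03,0,-1],
    [0,0,0,-0.014,0.03,0,-1],
    [0,0,0,-0.015,0.035,0,-1],
    [0,0,0,0,0,0.03,-1],
    [0,0,0,0,0,0.03,-1],
    [0,0,0,0,0,0.025,-1],
    [0,0,0,0,0,0,-1],
  ],
)

```text
clock: 25.9
tcp_pos: [0.4057, -0.2549, 0.111]
orientation: [-1.904, -2.488, -0.001]
contact_force: [-0.9, -0.1, -1.0]
grip_width: 0.0002
gripper_force: 0.0
```

```bash
python3 - <<'E'
from h import *
where()
E
```

```text
t 25.9 tcp clamp [-73.6 -18.6 111. ] tooly ang 90.0 tilt [-0.007  0.006] F clamp [-0.2 -0.9 -1. ] w 0.0002 gf 0.0
```

>>> apply_moves(
  moves=[
    [0,0,0,0,0.003,0.008,-1],
    [0,0,0,0,0,0.008,-1],
    [0,0,0,0,0,0.006,-1],
    [0,0,0,0,0,0.003,-1],
    [0,0,0,0,0,0.002,-1],
    [0,0,0,0,0,0.002,-1],
    [0,0,0,0,0,0.002,-1],
    [0,0,0,0,0,0,-1],
  ],
)

```text
clock: 26.57
tcp_pos: [0.4117, -0.2552, 0.0847]
orientation: [-1.909, -2.494, -0.003]
contact_force: [-1.8, 2.3, 3.1]
grip_width: -0.0002
gripper_force: 2.0
```

```bash
python3 - <<'E'
from h import *
where()
E
```

```text
t 26.57 tcp clamp [-71.6 -12.8  84.7] tooly ang 90.0 tilt [0.001 0.002] F clamp [-2.7 -1.1  3.1] w -0.0002 gf 2.036349568516016
```

>>> apply_moves(
  moves=[
    [0,0,0,0,-0.001,0.002,-1],
    [0,0,0,0,0,0.002,-1],
    [0,0,0,0,0,0.001,-1],
    [0,0,0,0,0,0.001,-1],
    [0,0,0,0,0,0.001,-1],
    [0,0,0,0,0,0.001,-1],
    [0,0,0,0,0,0,-1],
    [0,0,0,0,0,0,-1],
  ],
)

```text
clock: 27.23
tcp_pos: [0.4111, -0.2563, 0.0765]
orientation: [1.91, 2.494, 0.003]
contact_force: [0.9, -0.2, 3.6]
grip_width: 0.0002
gripper_force: 1.4
```

```bash
python3 - <<'E'
from h import *
where()
E
```

```text
t 27.23 tcp clamp [-70.8 -13.8  76.5] tooly ang 90.0 tilt [0.001 0.001] F clamp [0.4 0.8 3.6] w 0.0002 gf 1.4206232037395239
```

>>> apply_moves(
  moves=[
    [0,0,0,0,0,0.001,-1],
    [0,0,0,0,0,0.001,-1],
    [0,0,0,0,0,0.001,-1],
    [0,0,0,0,0,0,-1],
    [0,0,0,0,0,0,-1],
    [0,0,0,0,0,0,-1],
    [0,0,0,0,0,0,-1],
    [0,0,0,0,0,0,-1],
  ],
)

```text
clock: 27.9
tcp_pos: [0.4114, -0.2565, 0.0746]
orientation: [1.909, 2.493, 0.002]
contact_force: [-1.8, 1.8, 15.3]
grip_width: 0.0
gripper_force: 6.4
```

```bash
python3 - <<'E'
from h import *
where()
E
```

```text
t 27.9 tcp clamp [-70.5 -13.5  74.6] tooly ang 90.0 tilt [0.002 0.   ] F clamp [-2.2 -1.3 15.3] w 0.0 gf 6.413884051144123
```

The vertical force rose to 15 N against the stop, so the lever is fully down. I'll retreat and verify before handing in.

>>> apply_moves(
  moves=[
    [0,0,0,0,0,-0.01,-1],
    [0,0,0,0,0,-0.03,-1],
    [0,0,0,0,0,-0.035,-1],
    [0,0,0,0,0,-0.035,-1],
    [0,0,0,0.01,-0.035,0,-1],
    [0,0,0,0.01,-0.035,0,-1],
    [0,0,0,0.01,-0.035,0,-1],
    [0,0,0,0,0,0,-1],
  ],
)

```text
clock: 28.57
tcp_pos: [0.2931, -0.2539, 0.1819]
orientation: [-1.912, -2.484, 0.003]
contact_force: [-1.0, 0.0, -0.9]
grip_width: 0.0002
gripper_force: 0.0
```

```bash
python3 - <<'E'
from h import *
where()
t=grab_frame("top");h=cv2.cvtColor(t,cv2.COLOR_BGR2HSV);m=cv2.inRange(h,(0,130,70),(9,255,255))|cv2.inRange(h,(171,130,70),(180,255,255))
m[:280]=0;m[330:]=0;m[:,:335]=0;m[:,390:]=0;ys,xs=np.nonzero(m);print("lever px",xs.min(),xs.max(),xs.mean(),ys.mean())
from scipy.optimize import least_squares
r2=least_squares(lambda v:proj("top",W(-76*np.cos(v[0]),v[1],48+76*np.sin(v[0])))-[xs.mean(),ys.mean()],[.52,-14],x_scale=[.1,1]);print(np.degrees(r2.x[0]),r2.x[1])
y=cv2.inRange(h,(22,120,90),(35,255,255));n,l,s,c=cv2.connectedComponentsWithStats(y);print([(s[i].tolist(),c[i].round(1).tolist()) for i in range(1,n) if s[i,4]>200])
E
```

```text
t 28.57 tcp clamp [-103.8 -127.   181.9] tooly ang 89.7 tilt [-0.007  0.003] F clamp [-0.3 -1.  -0.9] w 0.0002 gf 0.0
lever px 353 376 364.31612903225806 305.8838709677419
30.51617465933912 -14.425506681323311
[([374, 241, 30, 29, 658], [388.5, 254.8])]
```

The lever is locked at about 30°, and the lid position hasn't changed.

```bash
python3 -c "
from bench import order;print(order.hand_in())"
```

```text
the job is handed in; nothing more can be done
None
```

The yellow-lidded jar stands upright in the V with the sprung face pressed in about 6 mm and the lever locked at about 30°. The beaker hasn't moved, and I handed the job in at about 29 s; no verdict was returned.

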